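Lock the power box cover with the flat driver

ROBOT

A 6-joint arm with a two-finger parallel gripper is mounted at the origin on the work surface. World frame = base frame: x ahead of the robot, y to its left, z up, the work surface at z = 0. Lengths are in m, angles in rad, forces in N, time in s.
With the tool pointing down it reaches from about 0.425 to 0.95 m from the base axis. Payload 3.5 kg.
Tool frame: the origin (TCP) lies midway between the tips of the shut fingers; the grasp point (between the pads) lies grasp_offset behind it (grasp_offset is the distance from the TCP to the grasp point, in m); z points along the fingers, y is the direction in which the jaws open and shut (so a half turn about z gives the same grasp; the last joint's range is limited). The gripper opens to 85 mm and grips with 20 to 120 N. Pads are 22 mm wide; open, the fingers measure 114 mm over their backs; the gripper's body (76 mm by 85 mm) begins 54 mm behind the grasp point. The pads swing forward as they close: fully open they stand 13 mm farther back than shut.
Start: joints at [-1.456, 0.286, 1.577, -0, 1.279, -0.15], TCP at [0.177, -0.651, 0.231] pointing down, gripper open.
Joint ranges: [-2.77, 2.77], [-0.9, 2.22], [0.21, 2.48], [-1.53, 4.67], [0.24, 2.81], [-2.84, 2.84]. Speed limits (rad/s): [2.79, 2.79, 3.14, 3.14, 3.14, 3.14].

INTERFACE

Orientations are given as a unit quaternion [x, y, z, w].
In Python, from plant import * gives the robot as it stands.
- The arm moves only by the tool jog_arm, never from a script. Its argument "targets" is text: rows parted by semicolons, each of 7 numbers parted by spaces: the shift along the world's x, y, z in mm, then the turn, a rotation vector about the world's x, y, z in degrees, then the gripper's target within -1 to 1 (fully open at 1, half-way at 0, shut at -1). A call has 1 to 10 rows; each row shifts and turns the pose as measured when the row begins; what a row does not reach is not made up. A row lasts 1/12 s, in which the tool goes at most 41.7 mm and 7.16 degrees, less where a joint would pass 70% of its speed; a pose out of reach is approached as far as the arm can. A call with a gripper value outside its range is refused whole. The fingers move at their own pace and stop on an object; "force" is the grip in N (left out, the last holds). Time passes only in rows, so rows that do not move let the fingers close. It gives the time, the measured TCP pose, the force and the opening at its end, in the units of the state.
- get_state(): the state, without advancing time (a new reading comes with each control period).
- read_camera(name): name is "side" or "top" or "wrist"; returns a dict with "pixels" (420x560x3 uint8, blue, green, red), "mtx" (3x3 intrinsics, pixels), "dist_coeffs" ([k1, k2, p1, p2, k3] as OpenCV has them; the pictures are not rectified), "world_from_camera" (4x4, takes a point from camera to world coordinates). Camera axes: x right, y up, looking along -z (the intrinsics and any distortion apply to the point x, -y, -z); pixel columns grow to the right and rows downward; lengths in m; the calibration is good to about 2 mm. A picture is of the moment at which its call begins. There is no depth.
- sign_off(): hands the job in, once; it reports no verdict.
Trained networks look in a picture, given as the dict that the camera call returned (one of the last four; its "shot" number tells which), for a name from the list of things; names that differ only in an ending like _2 or _b are one class to them, and where a whole thing is asked for, a point or a joint stands for the part that bears it (a point fixed in the world has none). Each returns a list of dicts, best first, with "p" (0 to 1); they miss things now and then, are a little off and sometimes report something else, mostly with a low value. They report only what shows in the picture. A call takes as long as a camera call. They do not tell look-alikes from the thing itself.
- spot_in(target, picture): "uv" ([column, row] in pixels, amid what is visible of it).
- silhouettes(target, picture): "mask" (420x560 bool, what is visible of it) and "uv" ([column, row] in pixels, amid what is visible of it).
- mark_of(target, picture): "uv" ([column, row] in pixels: a listed point, or the origin of a listed thing).
The state is a dict: "time": time; "qpos": joint angles; "dq": joint speeds; "joint_efforts": joint torques, N m; "eef_pos": TCP position; "tcp_rot": TCP orientation; "contact_force": force on the tool from outside, world axes, zero at the start; "wrist_torque": the same for the moment, N m; "opening": opening from 0.0 (shut) to 1.0 (fully open).
Only numpy, scipy, OpenCV 4.12 (cv2) and the standard library are available. Lean on these libraries where they do the work, as an engineer would, in place of code of your own. Each camera call takes 0.05 s, during which the arm holds its last target.

TASK

One of the two big slotted screws on the cover of the power box has been left undone: its slot does not lie along the box's long side as the other's does. Take the flat driver from its wooden stand, seat its blade in that slot and, keeping it seated, turn the screw clockwise as far as it goes, then put the driver back upright in the stand, fully down. Turn the screw only with the driver, and leave the other screw and the things around as they are.

Things in the scene. Friction and masses are not known exactly. Their poses are not given: they have to be found in the camera images.
- driver: Flat driver, 132 mm long, 0.13 to 0.21 kg, starts upright, blade down, in the stand. Origin at the middle of the blade's lower edge, z along the driver up to the handle, x along the blade's width. Steel blade 18 mm wide (x), 4 mm thick (y), 14 mm long; above it a round shank 16 mm across up to z 62 mm; then the collar and the handle. Loose, free to turn about its axis in the stand.
- driver_handle (a point): Centre of the driver's black handle (26 x 26 mm square, sides square to x and y, 64 mm tall), on its axis 100 mm above the blade's lower edge; axes as driver. Directly under the handle is a black collar, 40 mm across and 6 mm thick, whose underside (62 mm above the blade's lower edge) rests on the stand.
- stand_mouth (a point): Centre of the round hole in the top of the wooden stand, a fixed plywood block 90 x 80 mm and 75 mm high; z up. The hole is 26 mm across with a 3 mm bevel and goes right down. With the driver put back its collar lies on the block's top, so the blade's lower edge is 62 mm below this point.
- powerbox: Fixed power box, grey with a white cover, 146 mm (x) x 236 mm (y) x 56 mm high, turned by some yaw. Origin at the centre of its underside, y along its long side. On the cover, 70 mm either way from its centre along y, sit the two slotted screws; which of the two is undone varies.
- undone_slot (a point): The undone screw: middle of its slot's floor, on its axis; x along the slot (turns with the screw), z up. Steel head 38 mm across on a grey 48 mm disc; head top 9 mm above this point, 16 mm above the cover. Slot 25 mm long, closed at both ends, 6.5 mm wide, 9 mm deep, top edges bevelled 2 mm. The blade fits either way round; seated, its lower edge is on the floor or within a few mm.
- undone_screw (a joint): Turn of the undone screw, rad, growing clockwise seen from above: 0 with the slot across the box (along the box's x), 1.571 at the hard stop, fully locked, with the slot along the box's y. Starts 0.2 to 0.6. Stiff: it takes about 0.12 N m and stays where it is left.
- done_slot (a point): The other screw, alike, already locked: middle of the floor of its slot; x along the slot, z up.
- done_screw (a joint): Turn of the other screw, as for the undone one; starts at its stop, 1.571, and is to stay there.
- mouse: Black computer mouse, 105 x 60 x 32 mm; origin at the centre of its underside. Bystander.
- bottle: White pump bottle of hand lotion, 68 mm across, 165 mm tall, standing; origin under its centre. Bystander.
- cup: Paper cup, 76 mm across, 95 mm tall, standing; origin under its centre. Bystander.
- phone: Phone lying flat, 150 x 74 x 9 mm; origin under its centre, x along its length. Bystander.
Not all that is in view belongs to the job. What is shaped like the driver but red is not meant.

How it is judged:
On the way, in this order (a step that is already met when the one before it is completed fails the run):
1. the driver is out of the stand, its blade clear above the hole or away from it (z of driver in the frame of stand_mouth above 0.003 m), for 0.1 s.
2. the undone screw is turned clockwise to within 0.12 rad of its stop with the blade seated in its slot (lower edge within 6 mm of the floor) (value of joint undone_screw above 1.45 rad and z of driver in the frame of undone_slot below 0.006 m and horizontal distance between driver and undone_slot below 0.007 m), for 0.2 s.
3. the driver is back upright in the stand, collar down on it (horizontal distance between driver and stand_mouth below 0.01 m and z of driver in the frame of stand_mouth below -0.057 m and angle between driver's own z axis and vertical below 0.1 rad and linear speed of driver below 0.02 m/s), for 0.2 s.
At the end, for the whole second after the job is handed in: Both screws within 0.12 rad of their stop (joint above 1.45), the driver upright (within 0.1 rad) in the stand, within 10 mm of the hole's axis, collar within 5 mm of the stand's top, released and at rest (all of step 3 and value of joint each of undone_screw, done_screw above 1.45 rad); the robot touches nothing.
It fails at once if the undone screw turns while the blade is not seated in its slot (blade's lower edge more than 11 mm from the middle of the slot's floor) (velocity of joint undone_screw above 0.2 rad/s and distance between driver and undone_slot above 0.011 m).
It fails at once if the fingers or the arm press on a screw (contact force between any of the fingers, the arm and undone_screw above 1 N or contact force between any of the fingers, the arm and done_screw above 1 N).
It fails at once if the other screw is turned back from its stop by more than 0.12 rad (value of joint done_screw below 1.45 rad).
It fails at once if a bystander is moved by more than 20 mm or tipped (distance of any of bottle, cup, phone, mouse from where it was at the start of the episode above 0.02 m or angle between any of bottle, cup's own z axis and vertical above 0.2 rad).
It also fails if it takes over 58 s, if anything falls off the work surface, if the arm or the gripper's body presses on something with over 40 N, if the wrist force passes 120 N, or if a joint passes its speed limit or range.

## Working session

There is one attempt and no reset: what is moved stays moved. The work goes in short steps, Python scripts to look and compute and a tool call to move; the robot and the scene stay as the last step left them, time stands still between calls to the robot, and variables do not carry over. Pictures are saved under pics/ and viewed, and the job is handed in when it is done.

Besides the shell and the picture viewer there is one more tool, called after "Request:" as name(argument=value, ...) on one line, values as JSON. jog_arm: Moves the arm, as the interface text tells. Its arguments: {"type":"object","properties":{"targets":{"type":"string"},"force":{"type":"number"}},"required":["targets"]}

```bash
mkdir -p pics; ls; cat > h.py <<'E'
from plant import *
import numpy as np, cv2
def shot(cam,name=None):
    p=read_camera(cam)
    if name: cv2.imwrite('pics/'+name+'.png',np.asarray(p['pixels']))
    return p
def ray(p,uv):
    K=np.array(p['mtx']);d=np.array(p['dist_coeffs'],float)
    n=cv2.undistortPoints(np.array([[uv]],float),K,d)[0,0]
    T=np.array(p['world_from_camera'])
    v=T[:3,:3]@np.array([n[0],-n[1],-1.]); return T[:3,3],v/np.linalg.norm(v)
def onz(p,uv,z):
    o,v=ray(p,uv); return o+v*(z-o[2])/v[2]
def tri(rs):
    A=np.zeros((3,3));b=np.zeros(3)
    for o,v in rs:
        M=np.eye(3)-np.outer(v,v);A+=M;b+=M@o
    x=np.linalg.solve(A,b); return x,[np.linalg.norm((np.eye(3)-np.outer(v,v))@(x-o)) for o,v in rs]
def proj(p,X):
    T=np.array(p['world_from_camera']);c=T[:3,:3].T@(np.array(X)-T[:3,3])
    q=cv2.projectPoints(np.array([[c[0],-c[1],-c[2]]]),np.zeros(3),np.zeros(3),np.array(p['mtx']),np.array(p['dist_coeffs'],float))[0]
    return q.ravel()
E
python3 - <<'E'
from h import *
np.set_printoptions(precision=4,suppress=True)
P={c:shot(c,c+'0') for c in ('side','top','wrist')}
for c in P:
    print(c,P[c]['shot'],np.array(P[c]['world_from_camera'])[:3,3], np.array(P[c]['mtx'])[0,0])
    for t in ['driver','driver_handle','stand_mouth','powerbox','undone_slot','done_slot','mouse','bottle','cup','phone']:
        try: print(t,[(np.round(r['uv'],1).tolist(),round(r['p'],2)) for r in mark_of(t,P[c])[:4]])
        except Exception as e: print(t,e)
print(get_state())
E
```

```text
pics
side 1 [0.0418 0.658  0.7655] 517.8664461438404
driver [([352.1, 239.2], 0.81)]
driver_handle [([358.4, 206.1], 0.88), ([366.5, 167.4], 0.59)]
stand_mouth [([360.7, 186.4], 0.66)]
powerbox [([255.0, 313.8], 0.82)]
undone_slot [([263.7, 261.2], 0.79)]
done_slot [([238.1, 315.8], 0.6)]
mouse [([193.9, 230.9], 0.9), ([367.1, 171.5], 0.67)]
bottle [([328.0, 155.3], 0.74)]
cup [([105.3, 306.8], 0.69), ([255.6, 189.0], 0.58), ([359.7, 184.6], 0.36)]
phone [([255.8, 192.3], 0.82)]
top 2 [ 0.4831 -0.0081  1.2819] 534.5222486645546
driver [([367.2, 244.6], 0.77), ([319.4, 264.1], 0.58)]
driver_handle [([374.4, 238.5], 0.85), ([323.7, 263.1], 0.64)]
stand_mouth [([370.9, 234.7], 0.58)]
powerbox [([198.6, 255.0], 0.77), ([158.3, 265.9], 0.26)]
undone_slot [([312.1, 149.4], 0.58), ([220.0, 248.5], 0.57)]
done_slot [([161.3, 265.3], 0.77)]
mouse [([371.6, 240.6], 0.38)]
bottle [([427.4, 156.0], 0.94), ([221.6, 247.1], 0.28)]
cup [([124.7, 164.5], 0.59)]
phone [([315.0, 151.2], 0.83)]
wrist 3 [ 0.2476 -0.6325  0.3723] 304.7074845953466
driver []
driver_handle []
stand_mouth []
powerbox []
undone_slot []
done_slot []
mouse []
bottle []
cup []
phone []
{'time': 1.65, 'qpos': array([-1.456 ,  0.2863,  1.5767,  0.    ,  1.2786, -0.15  ]), 'dq': array([-0.0003,  0.0009,  0.0001, -0.0006, -0.001 ,  0.0004]), 'joint_efforts': array([  0.0001, -40.5954, -29.2927,  -0.0002,   0.0006,   0.    ]), 'eef_pos': array([ 0.1767, -0.6514,  0.2313]), 'tcp_rot': array([ 0.9913,  0.132 ,  0.    , -0.    ]), 'contact_force': array([ 0.4645, -0.1874,  0.9647]), 'wrist_torque': array([-0.0459,  0.0003, -0.0428]), 'opening': 1.0009634808936139}
```

View pics/side0.png

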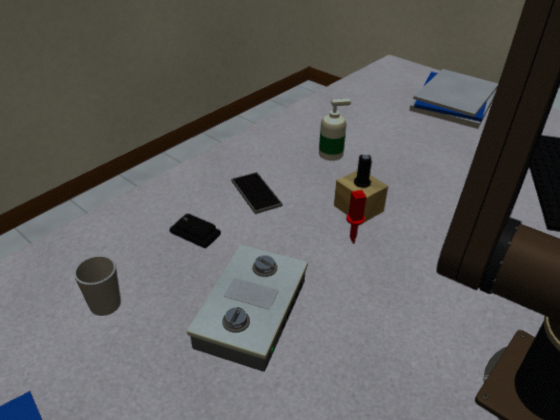

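View pics/top0.png

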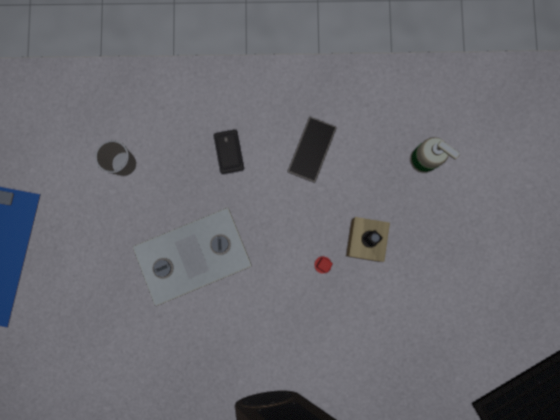

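```bash
python3 - <<'E'
from h import *
np.set_printoptions(precision=4,suppress=True)
s=cv2.imread('pics/side0.png');t=cv2.imread('pics/top0.png')
a=cv2.resize(t[200:310,120:260],(560,440),interpolation=cv2.INTER_CUBIC)
b=cv2.resize(t[205:285,300:400],(240,192),interpolation=cv2.INTER_CUBIC)
c=cv2.resize(s[140:250,325:395],(240,377),interpolation=cv2.INTER_CUBIC)
im=np.zeros((580,800,3),np.uint8);im[:440,:560]=a;im[:192,560:]=b;im[195:572,560:]=c
im=np.clip(im.astype(float)*1.8,0,255).astype(np.uint8)
cv2.imwrite('pics/crop0.png',im)
S=read_camera('side');T=read_camera('top')
print('stand',tri([ray(S,(360.7,186.4)),ray(T,(370.9,234.7))]))
print('handle',tri([ray(S,(364,170)),ray(T,(373,238.5))]))
print('undone',tri([ray(S,(263.7,263)),ray(T,(220,246.5))]))
print('done',tri([ray(S,(237,317)),ray(T,(162,267))]))
print('red',onz(T,(324,264),.1))
for n,uv in dict(bottle=(432,155),phone=(313,150),mouse=(229,152),cup=(112,157)).items(): print(n,onz(T,uv,.03))
print([onz(T,u,.056) for u in((134,246),(230,210),(250,266),(156,305))])
E
```

```text
stand (array([ 0.5401, -0.2112,  0.0545]), [np.float64(0.0001922015722003895), np.float64(0.00019220157220052448)])
handle (array([ 0.5313, -0.2054,  0.1077]), [np.float64(0.0025489956778578012), np.float64(0.002548995677857697)])
undone (array([0.5219, 0.1363, 0.0686]), [np.float64(0.00528194731924648), np.float64(0.005281947319246393)])
done (array([0.4736, 0.2644, 0.0643]), [np.float64(5.1263088384528246e-05), np.float64(5.1263088384565394e-05)])
red [ 0.4752 -0.0987  0.1   ]
bottle [ 0.7284 -0.3672  0.03  ]
phone [ 0.7447 -0.0843  0.03  ]
mouse [0.7428 0.1159 0.03  ]
cup [0.7347 0.3941 0.03  ]
[array([0.5221, 0.3308, 0.056 ]), array([0.6014, 0.1114, 0.056 ]), array([0.4729, 0.0663, 0.056 ]), array([0.3889, 0.2788, 0.056 ])]
```

View pics/crop0.png

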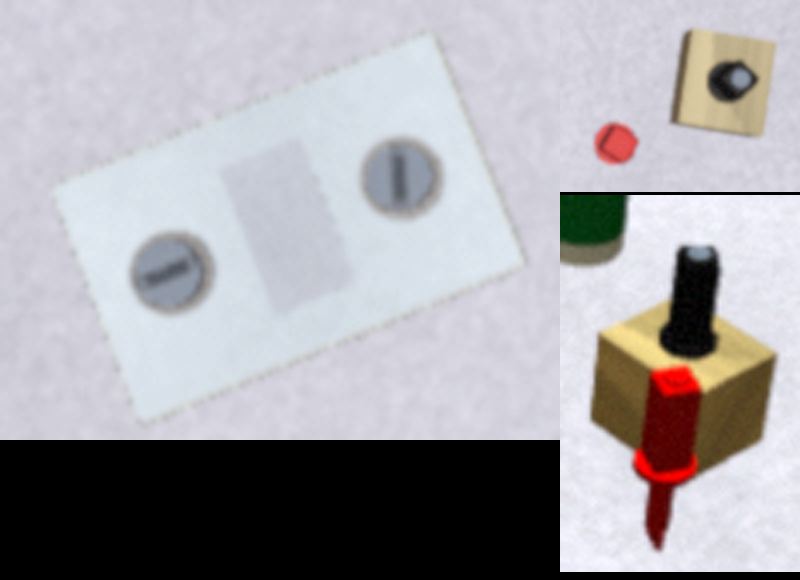

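Request:
jog_arm(targets="22 33 4 0 0 0 1;22 33 4 0 0 0 1;22 33 4 0 0 0 1;22 33 4 0 0 0 1;22 33 4 0 0 0 1;22 33 4 0 0 0 1;22 33 4 0 0 0 1;22 33 4 0 0 0 1;22 33 4 0 0 0 1;22 33 4 0 0 0 1")

```text
time: 2.58
eef_pos: [0.3969, -0.3123, 0.2704]
tcp_rot: [0.992, 0.125, 0.0, 0.001]
contact_force: [-0.0, -0.7, 0.1]
opening: 0.998
```

Request:
jog_arm(targets="22 30 0 0 0 0 1;22 30 0 0 0 0 1;22 22 0 0 0 0 1;20 10 0 0 0 0 1;0 0 0 0 0 0 1")

```text
time: 3.0
eef_pos: [0.4891, -0.2087, 0.2743]
tcp_rot: [0.992, 0.128, 0.004, 0.002]
contact_force: [0.5, 1.1, 1.0]
opening: 1.001
```

```bash
python3 - <<'E'
from h import *
np.set_printoptions(precision=4,suppress=True)
s=get_state();print(s['time'],s['qpos'],s['eef_pos'],s['tcp_rot'])
p=shot('wrist','w1');print(np.array(p['world_from_camera']))
for t in ['driver_handle','stand_mouth','driver']:print(t,mark_of(t,p)[:3])
print(proj(p,(0.5354,-.208,.145)))
E
```

```text
3.0 [-0.5947 -0.0691  1.8846  0.0013  1.3174  0.7181] [ 0.4891 -0.2087  0.2743] [0.9917 0.1284 0.0037 0.0024]
[[ 0.2545  0.9272  0.275   0.5591]
 [-0.9671  0.2423  0.0779 -0.19  ]
 [ 0.0056 -0.2858  0.9583  0.417 ]
 [ 0.      0.      0.      1.    ]]
driver_handle [{'uv': [282.4, 151.7], 'p': 0.7}, {'uv': [171.1, 176.4], 'p': 0.7}]
stand_mouth []
driver [{'uv': [279.7, 144.5], 'p': 0.91}, {'uv': [195.2, 165.1], 'p': 0.87}]
[289.6749 151.3281]
```

View pics/w1.png

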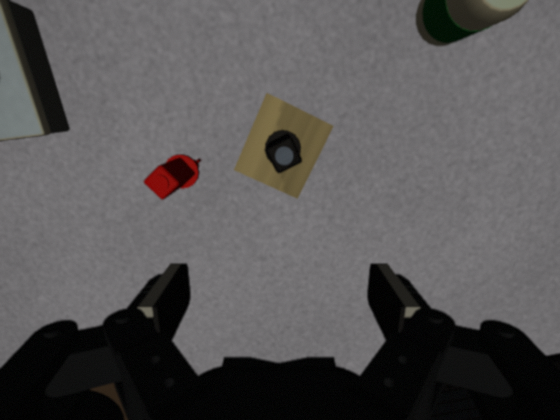

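```bash
python3 - <<'E'
import cv2,numpy as np
w=cv2.imread('pics/w1.png')
c=cv2.resize(w[85:205,225:345],(600,600),interpolation=cv2.INTER_CUBIC)
cv2.imwrite('pics/w1c.png',np.clip(255*(c/255.)**0.5,0,255).astype(np.uint8))
E
```

```text
(no output)
```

View pics/w1c.png

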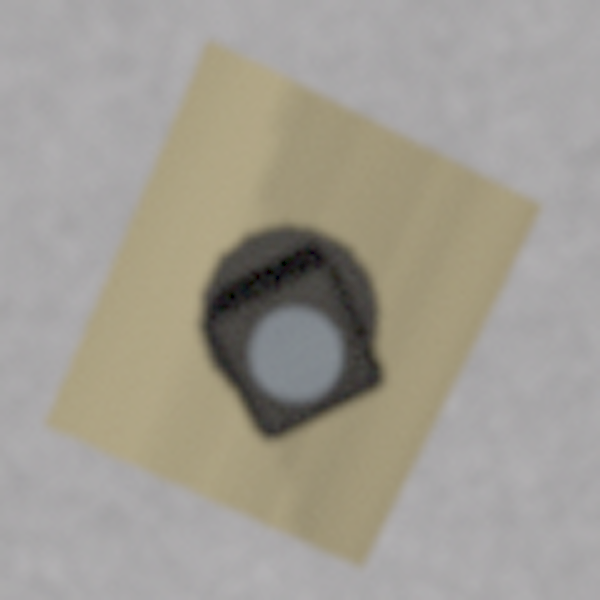

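```bash
python3 - <<'E'
from h import *
np.set_printoptions(precision=4,suppress=True)
p=read_camera('wrist');T=read_camera('top')
f=lambda a:(225+a[0]/5,85+a[1]/5)
print('top',onz(p,f((296,352)),.145),'collar',onz(p,f((291,313)),.080))
a,b,c=[onz(p,f(x),.145) for x in((270,437),(380,378),(322,255))]
print(a,b,c,np.degrees(np.arctan2(*(b-a)[1::-1])),np.degrees(np.arctan2(*(c-b)[1::-1])),np.linalg.norm(b-a),np.linalg.norm(c-b))
cs=[onz(p,f(x),.075) for x in((210,42),(540,205),(362,568),(46,425))]
print(np.array(cs),np.mean(cs,0),[np.linalg.norm(cs[i]-cs[i-1]) for i in range(4)])
# triangulate handle top: top cam cap at crop(741,79)->
u=(300+(741-560)/2.4,205+79/2.4)
print(u,tri([ray(p,f((296,352))),ray(T,u)]))
E
```

```text
top [ 0.5276 -0.2074  0.145 ] collar [ 0.5285 -0.2077  0.08  ]
[ 0.5118 -0.2068  0.145 ] [ 0.5269 -0.223   0.145 ] [ 0.5448 -0.2076  0.145 ] -47.19261757243642 40.810894627389324 0.02216236979872303 0.023690703531406232
[[ 0.5779 -0.1772  0.075 ]
 [ 0.5637 -0.2542  0.075 ]
 [ 0.476  -0.2386  0.075 ]
 [ 0.4904 -0.1608  0.075 ]] [ 0.527  -0.2077  0.075 ] [np.float64(0.08901717488569333), np.float64(0.07822751820856129), np.float64(0.08904428115178292), np.float64(0.07904804847455849)]
(375.4166666666667, 237.91666666666669) (array([ 0.5282, -0.2067,  0.1441]), [np.float64(0.001067076913179709), np.float64(0.0010670769131796798)])
```

```bash
python3 - <<'E'
from h import *
import plant
print([n for n in dir(plant) if not n.startswith('_')])
try: print(grasp_offset)
except Exception as e: print(e)
E
```

```text
['Unreachable', 'get_state', 'grasp_offset', 'mark_of', 'read_camera', 'sign_off', 'silhouettes', 'spot_in']
0.0187
```

Request:
jog_arm(targets="10 0 -5 0 0 7 1;10 0 -5 0 0 7 1;10 0 -5 0 0 7 1;9 0 -5 0 0 7 1;0 0 0 0 0 0 1")

```text
time: 3.72
eef_pos: [0.5226, -0.2177, 0.2538]
tcp_rot: [0.93, 0.366, 0.003, 0.002]
contact_force: [-0.1, -0.2, -0.3]
opening: 0.997
```

Request:
jog_arm(targets="5 10 -20 0 0 0 1;0 0 -30 0 0 0 1;0 0 -30 0 0 0 1;0 0 0 0 0 0 1")

```text
time: 4.05
eef_pos: [0.5262, -0.212, 0.1751]
tcp_rot: [0.934, 0.357, 0.005, 0.005]
contact_force: [-1.5, 0.5, -1.6]
opening: 1.0
```

```bash
python3 - <<'E'
from h import *
np.set_printoptions(precision=4,suppress=True)
s=get_state();print(s['time'],s['qpos'],s['eef_pos'],s['tcp_rot'])
p=shot('wrist','w2');print(np.array(p['world_from_camera'])[:3,3])
print(proj(p,(.528,-.207,.145)),proj(p,(.528,-.207,.08)))
E
```

```text
4.05 [-0.5624  0.0961  1.9036  0.0016  1.1276  0.2766] [ 0.5262 -0.212   0.1751] [0.9339 0.3574 0.0049 0.0053]
[ 0.5788 -0.1621  0.3177]
[273.8949 235.0377] [273.9766 205.6532]
```

View pics/w2.png

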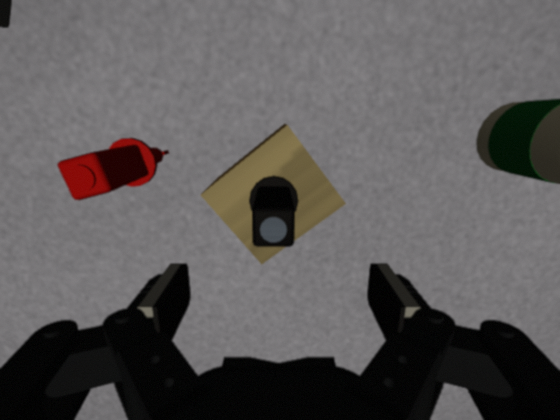

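Request:
jog_arm(targets="3 6 -15 0.4 0.7 0 1;0 0 -20 0 0 0 1;0 0 -20 0 0 0 1;0 0 -12 0 0 0 1;0 0 0 0 0 0 1")

```text
time: 4.52
eef_pos: [0.5343, -0.213, 0.1221]
tcp_rot: [0.936, 0.351, 0.007, 0.009]
contact_force: [-0.1, 0.5, 0.0]
opening: 1.002
```

```bash
cat >> h.py <<'E'
from scipy.spatial.transform import Rotation as Ro
def st():
    s=get_state();R=Ro.from_quat(s['tcp_rot']).as_matrix();z=R[:,2]
    print('t%.2f'%s['time'],'pos',np.round(s['eef_pos']*1000,1),'yaw %.2f'%np.degrees(np.arctan2(R[1,0],R[0,0])),'fix rot x,y deg',np.round(np.degrees([-z[1],z[0]]),2),'F',np.round(s['contact_force'],1),'M',np.round(s['wrist_torque'],2),'op %.3f'%s['opening'],'q',np.round(s['qpos'],2))
E
python3 -c "
from h import *
st();shot('wrist','w3')"
```

```text
t4.52 pos [ 534.3 -213.   122.1] yaw 41.16 fix rot x,y deg [0.65 1.05] F [-0.1  0.5  0. ] M [ 0.   -0.03 -0.05] op 1.002 q [-0.56  0.17  1.92  0.    1.02  0.3 ]
```

View pics/w3.png

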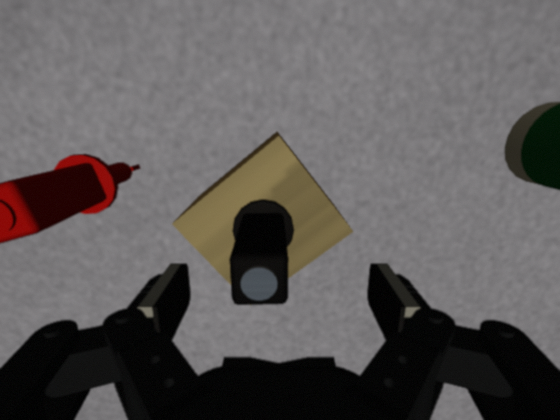

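Request:
jog_arm(targets="-5 7 0 0.7 1.1 0.5 1;0 0 0 0 0 0 1;0 0 0 0 0 0 1")

```text
time: 4.82
eef_pos: [0.5316, -0.2077, 0.1288]
tcp_rot: [0.935, 0.355, 0.002, 0.002]
contact_force: [0.1, -1.4, 0.4]
opening: 1.002
```

```bash
python3 -c "
from h import *
st()"
```

```text
t4.82 pos [ 531.6 -207.7  128.8] yaw 41.60 fix rot x,y deg [0.16 0.3 ] F [ 0.1 -1.4  0.4] M [0.05 0.04 0.01] op 1.002 q [-0.55  0.16  1.92  0.    1.05  0.29]
```

Request:
jog_arm(targets="-2 2 -14 0.2 0.3 0.5 1;0 0 -12 0.2 0.2 0 1;0 0 0 0 0 0 1;0 0 0 0 0 0 1")

```text
time: 5.15
eef_pos: [0.5308, -0.2061, 0.1033]
tcp_rot: [0.933, 0.36, 0.0, -0.001]
contact_force: [-0.5, -0.8, -0.0]
opening: 0.999
```

```bash
python3 -c "
from h import *
st()"
```

```text
t5.15 pos [ 530.8 -206.1  103.3] yaw 42.17 fix rot x,y deg [-0.12  0.01] F [-0.5 -0.8 -0. ] M [0.03 0.   0.02] op 0.999 q [-0.55  0.2   1.93  0.    1.01  0.28]
```

Request:
jog_arm(targets="-1 0 -5 0 0 0 1;0 0 0 0 0 0 0.2;0 0 0 0 0 0 -0.2;0 0 0 0 0 0 -0.6;0 0 0 0 0 0 -1;0 0 0 0 0 0 -1;0 0 0 0 0 0 -1;0 0 0 0 0 0 -1", force=60)

```text
time: 5.82
eef_pos: [0.5291, -0.2058, 0.0966]
tcp_rot: [0.933, 0.36, -0.0, -0.002]
contact_force: [0.6, 0.4, -1.3]
opening: 0.296
```

```bash
python3 -c "
from h import *
st();shot('wrist','w4')"
```

```text
t5.82 pos [ 529.1 -205.8   96.6] yaw 42.16 fix rot x,y deg [-0.19 -0.11] F [ 0.6  0.4 -1.3] M [-0.04 -0.08 -0.03] op 0.296 q [-0.55  0.2   1.94  0.    1.    0.28]
```

View pics/w4.png

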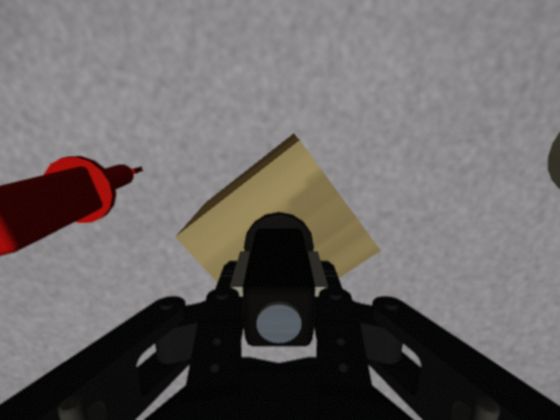

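Request:
jog_arm(targets="0 0 8 0 0 0 -1;0 0 12 0 0 0 -1;0 0 15 0 0 0 -1", force=80)

```text
time: 6.12
eef_pos: [0.5263, -0.2042, 0.1291]
tcp_rot: [0.933, 0.36, -0.003, -0.005]
contact_force: [1.0, -0.8, -2.9]
opening: 0.298
```

```bash
python3 -c "
from h import *
st()"
```

```text
t6.12 pos [ 526.3 -204.2  129.1] yaw 42.16 fix rot x,y deg [-0.45 -0.55] F [ 1.  -0.8 -2.9] M [-0.18 -0.22 -0.03] op 0.298 q [-0.55  0.16  1.93  0.    1.07  0.28]
```

Request:
jog_arm(targets="3 -2 12 -0.4 -0.5 0 -1;1 -0.5 15 -0.2 -0.2 0 -1;1 -0.5 18 -0.2 -0.2 0 -1;1 -0.5 20 -0.2 -0.2 0 -1;0 0 20 0 0 0 -1;0 0 0 0 0 0 -1")

```text
time: 6.62
eef_pos: [0.5341, -0.2088, 0.2267]
tcp_rot: [0.933, 0.36, 0.006, 0.011]
contact_force: [-0.1, -0.3, -1.2]
opening: 0.295
```

```bash
python3 -c "
from h import *
st()
p=shot('side','s1');s=get_state()['eef_pos'];c=proj(p,s-[0,0,.06]);print(c)
x,y=int(c[0]),int(c[1]);im=p['pixels'][y-60:y+60,x-60:x+60]
cv2.imwrite('pics/s1c.png',np.clip(255*(cv2.resize(im,(600,600),interpolation=cv2.INTER_CUBIC)/255.)**.5,0,255).astype(np.uint8))
shot('wrist','w5')"
```

```text
t6.62 pos [ 534.1 -208.8  226.7] yaw 42.16 fix rot x,y deg [0.93 1.11] F [-0.1 -0.3 -1.2] M [-0.02 -0.05 -0.  ] op 0.295 q [-0.55  0.05  1.85 -0.    1.21  0.29]
[367.95388731 147.77657114]
```

View pics/s1c.png

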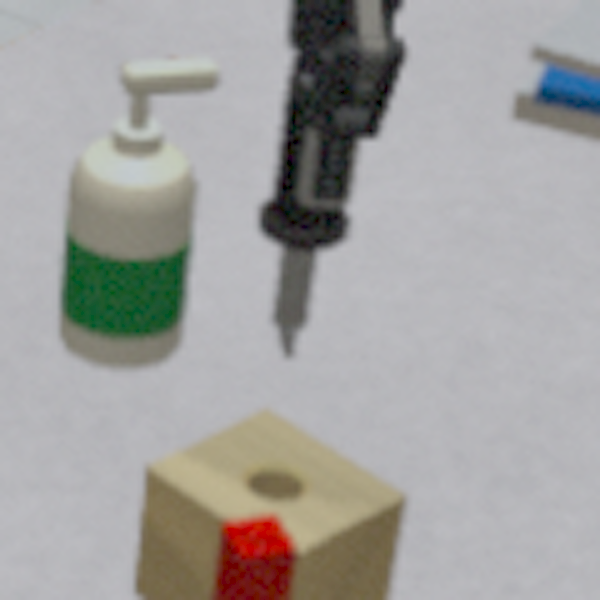

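View pics/w5.png

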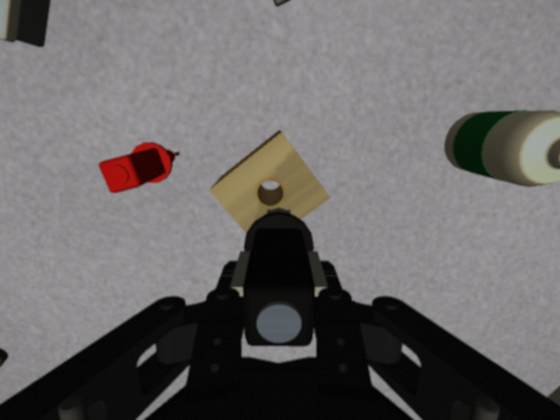

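Request:
jog_arm(targets="-2 35 15 0.9 1.1 7 -1;-2 38 0 0 0 7 -1;-2 38 0 0 0 7 -1;-2 38 0 0 0 7 -1;-2 38 0 0 0 7 -1;-2 38 0 0 0 7 -1;-2 30 0 0 0 6 -1;0 10 0 0 0 0 -1;0 0 0 0 0 0 -1;0 0 0 0 0 0 -1")

```text
time: 7.55
eef_pos: [0.5066, 0.0675, 0.219]
tcp_rot: [0.696, 0.718, -0.012, -0.011]
contact_force: [-0.2, -0.0, -1.9]
opening: 0.29
```

```bash
python3 -c "
from h import *
st()
shot('wrist','w6')"
```

```text
t7.55 pos [506.6  67.5 219. ] yaw 91.84 fix rot x,y deg [ 0.09 -1.89] F [-0.2 -0.  -1.9] M [-0.    0.01  0.01] op 0.290 q [-0.06 -0.05  1.97 -0.    1.26 -0.1 ]
```

View pics/w6.png

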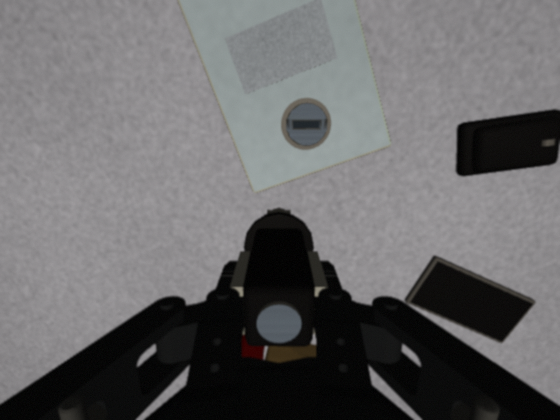

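```bash
cat >> h.py <<'E'
def meas(p,c,name,r=32):
    x,y=int(c[0]),int(c[1]);im=np.asarray(p['pixels'])[y-r:y+r,x-r:x+r]
    k=8
    cv2.imwrite('pics/'+name+'.png',np.clip(255*(cv2.resize(im,None,fx=k,fy=k,interpolation=cv2.INTER_CUBIC)/255.)**.5,0,255).astype(np.uint8))
    g=cv2.cvtColor(im,cv2.COLOR_BGR2GRAY);return g,x-r,y-r
E
python3 - <<'E'
from h import *
p=read_camera('wrist')
g,x0,y0=meas(p,(306,124),'slot1')
for t in ['undone_slot','done_slot']:print(t,[(np.round(r['uv'],1),round(r['p'],2),np.round(onz(p,r['uv'],.063),4)) for r in mark_of(t,p)[:3]])
thr=np.sort(g.ravel())
print(np.percentile(g,[1,3,5,10,30,60]))
for th in (45,55,65):
    m=(g<th).astype(np.uint8);n,l,s,c=cv2.connectedComponentsWithStats(m)
    i=1+np.argmax(s[1:,4]) if n>1 else 0
    print(th,s[i],c[i]+[x0,y0])
    if n>1:
        pts=np.argwhere(l==i)[:,::-1].astype(np.float32);print(cv2.minAreaRect(pts))
E
```

```text
undone_slot [(array([302.3, 123.9]), 0.96, array([0.5207, 0.1347, 0.063 ]))]
done_slot []
[ 37.    40.    50.75  78.    92.   150.  ]
45 [ 20  29  25   6 150] [306.  123.5]
((32.0, 31.5), (5.0, 24.0), 90.0)
55 [ 19  28  28   8 213] [305.94366197 123.46478873]
((32.5, 31.5), (27.0, 7.0), 0.0)
65 [ 18  28  29   9 249] [306.1124498  123.90361446]
((32.0, 32.0), (8.0, 28.0), 90.0)
```

View pics/slot1.png

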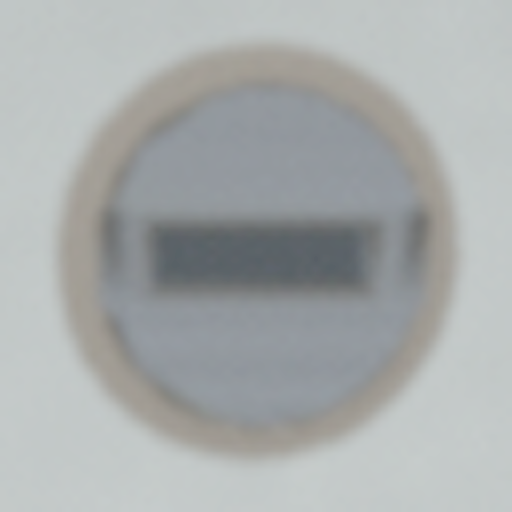

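Request:
jog_arm(targets="12 2 8 0.1 -1.9 0 -1;0 0 0 0 0 0 -1;0 0 0 0 0 0 -1")

```text
time: 8.0
eef_pos: [0.5217, 0.0649, 0.2293]
tcp_rot: [0.699, 0.715, 0.002, 0.002]
contact_force: [-0.1, -0.4, -2.5]
opening: 0.293
```

```bash
cat >> h.py <<'E'
def slot(p,guess,name,zt=.072):
    g,x0,y0=meas(p,guess,name)
    m=(g<58).astype(np.uint8);n,l,s,c=cv2.connectedComponentsWithStats(m)
    d=[np.hypot(*(c[i]-32))-0.05*s[i,4] for i in range(1,n)];i=1+int(np.argmin(d))
    pts=np.argwhere(l==i)[:,::-1].astype(float)+[x0,y0]
    W=np.array([onz(p,q,zt)[:2] for q in pts]);mu=W.mean(0)
    ev,V=np.linalg.eigh(np.cov((W-mu).T));v=V[:,1];a=np.degrees(np.arctan2(v[1],v[0]));a=(a+90)%180-90
    print('slot px',pts.mean(0).round(2),'area',s[i],'world@zt',(mu*1000).round(1),'ang %.2f'%a,'len,wid',(np.sqrt(ev[::-1]*12)*1000).round(1))
    return pts.mean(0),mu,a
E
python3 - <<'E'
from h import *
st()
p=shot('wrist','w7')
gu=mark_of('undone_slot',p)[0];print(gu)
slot(p,gu['uv'],'slot2')
slot(p,gu['uv'],'slot2',zt=.063)
E
```

```text
t8.00 pos [521.7  64.9 229.3] yaw 91.34 fix rot x,y deg [0.01 0.37] F [-0.1 -0.4 -2.5] M [-0.02  0.03 -0.02] op 0.293 q [-0.07 -0.05  1.95  0.    1.24 -0.09]
{'uv': [281.1, 122.3], 'p': 0.88}
slot px [282.24 120.32] area [ 21  27  26   8 195] world@zt [523.7 135.2] ang 1.59 len,wid [24.3  7. ]
slot px [282.24 120.32] area [ 21  27  26   8 195] world@zt [523.8 135.1] ang 1.59 len,wid [25.   7.2]
```

View pics/w7.png

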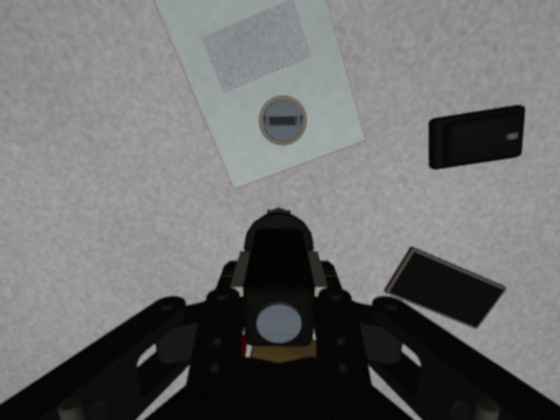

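```bash
python3 - <<'E'
from h import *
np.set_printoptions(precision=2,suppress=True)
p=read_camera('wrist');s=get_state();R=Ro.from_quat(s['tcp_rot']).as_matrix()
print(p['mtx'])
for d in (-.003,0,.003):
  for h in (.0836,):
    for x in (-.002,.002):
      for y in(-.009,.009): print(d,proj(p,s['eef_pos']+R@[d+x,y,h]))
print('collar c',proj(p,s['eef_pos']+R@[0,0,.0836-.068]),'collar front',proj(p,s['eef_pos']+R@[.02,0,.0836-.068]),'collar under front',proj(p,s['eef_pos']+R@[.02,0,.0836-.062]))
im=p['pixels'][180:280,220:340]
cv2.imwrite('pics/w7c.png',np.clip(255*(cv2.resize(im,None,fx=6,fy=6,interpolation=cv2.INTER_CUBIC)/255.)**.5,0,255).astype(np.uint8))
E
```

```text
[[304.71   0.   278.46]
 [  0.   304.71 209.69]
 [  0.     0.     1.  ]]
-0.003 [267.81 221.15]
-0.003 [290.74 221.13]
-0.003 [267.76 216.31]
-0.003 [290.8  216.29]
0 [267.77 217.53]
0 [290.78 217.51]
0 [267.72 212.65]
0 [290.84 212.63]
0.003 [267.73 213.87]
0.003 [290.83 213.86]
0.003 [267.68 208.96]
0.003 [290.89 208.94]
collar c [279.72 252.2 ] collar front [279.75 218.76] collar under front [279.69 215.37]
```

View pics/w7c.png

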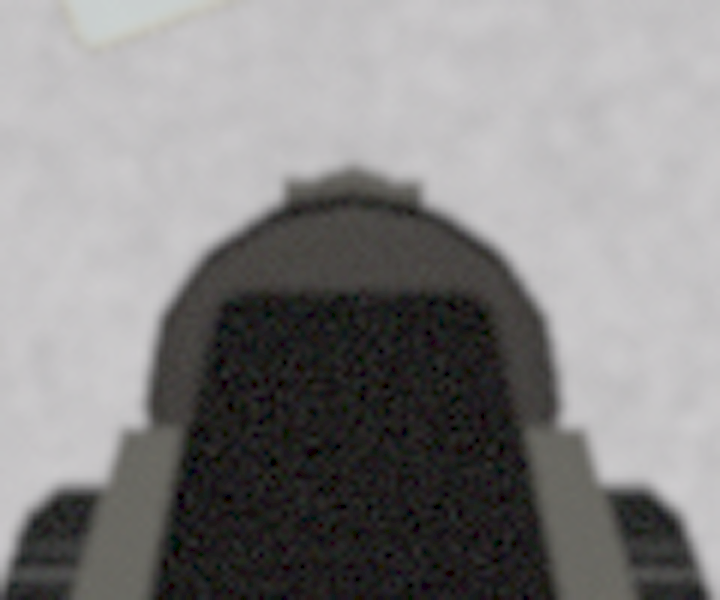

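Request:
jog_arm(targets="1 30 0 0 0.4 0 -1;0 30 -15 0 0 0 -1;0 8 -15 0 0 0 -1;0 0 0 0 0 0 -1;0 0 0 0 0 0 -1")

```text
time: 8.57
eef_pos: [0.5233, 0.1343, 0.1999]
tcp_rot: [0.7, 0.714, 0.0, 0.001]
contact_force: [0.8, -0.7, -1.9]
opening: 0.292
```

```bash
python3 -c "
from h import *
st()
p=shot('wrist','w8');s=shot('side','s2')"
```

```text
t8.57 pos [523.3 134.3 199.9] yaw 91.17 fix rot x,y deg [0.04 0.11] F [ 0.8 -0.7 -1.9] M [ 0.04 -0.01 -0.01] op 0.292 q [ 0.06  0.02  1.94 -0.    1.18  0.04]
```

View pics/w8.png

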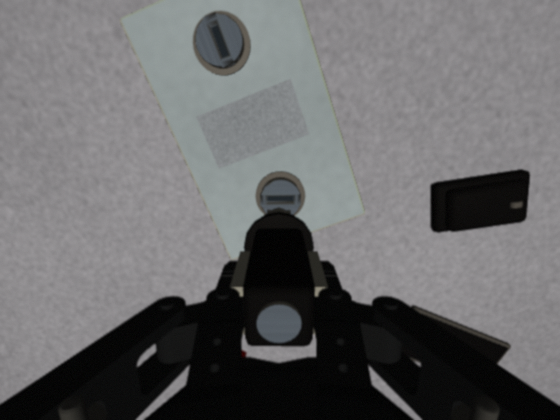

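View pics/s2.png

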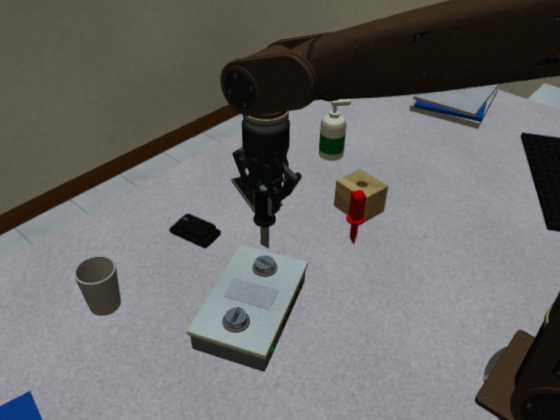

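```bash
python3 - <<'E'
from h import *
p=read_camera('wrist')
st();slot(p,(281,198),'slot3')
im=p['pixels'][160:260,220:340]
cv2.imwrite('pics/w8c.png',np.clip(255*(cv2.resize(im,None,fx=6,fy=6,interpolation=cv2.INTER_CUBIC)/255.)**.5,0,255).astype(np.uint8))
s=get_state();R=Ro.from_quat(s['tcp_rot']).as_matrix()
for d in (0,.002,.004): print(d,proj(p,s['eef_pos']+R@[d+.002,-.009,.0836]),proj(p,s['eef_pos']+R@[d+.002,.009,.0836]))
E
```

```text
t8.72 pos [523.8 133.4 200.6] yaw 91.07 fix rot x,y deg [0.04 0.19] F [ 0.8 -0.7 -1.6] M [0.01 0.   0.01] op 0.294 q [ 0.06  0.02  1.94 -0.    1.18  0.04]
slot px [278.37 221.06] area [  0  42  59  22 830] world@zt [523.  113.4] ang 0.94 len,wid [43.2 19.4]
0 [268.76547769 213.51871587] [291.94916814 213.53091787]
0.002 [268.74229401 211.05871778] [291.98339835 211.07081988]
0.004 [268.7189873 208.5865047] [292.01780954 208.5985057 ]
```

View pics/w8c.png

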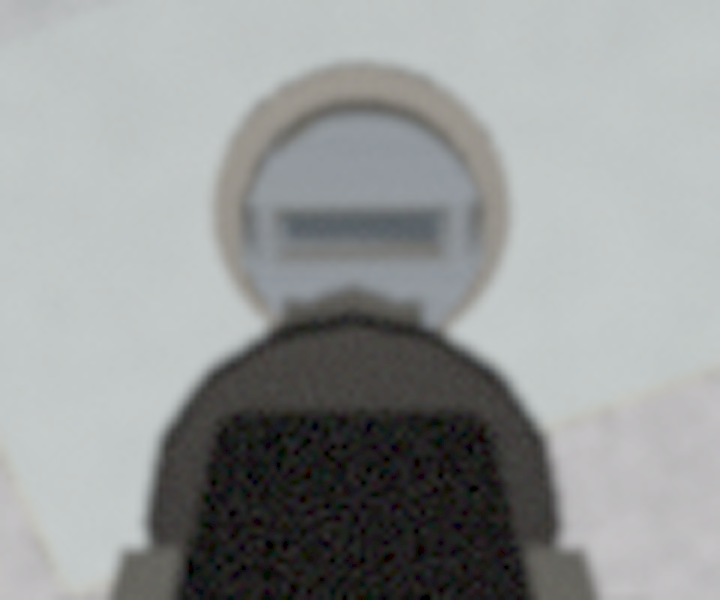

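```bash
python3 - <<'E'
from h import *
p=read_camera('wrist');st()
for r in (197.5,198.5,199.5):print(onz(p,(280.2,r),.072)*1000)
b=[onz(p,c,.2006-.0836)*1000 for c in((267.5,210),(290,210))];print(b)
a,c=[onz(p,c,.072)*1000 for c in((267,204.3-10+0.),(294,195))];
E
```

```text
t8.77 pos [524.  133.3 200.9] yaw 91.05 fix rot x,y deg [0.04 0.22] F [ 0.9 -0.5 -1.6] M [ 0.02 -0.06  0.  ] op 0.296 q [ 0.06  0.02  1.94 -0.    1.18  0.04]
[524.73634748 135.99891675  72.        ]
[524.75556308 135.04949933  72.        ]
[524.77481682 134.09818667  72.        ]
[array([514.4502657, 137.6570945, 117.       ]), array([531.88895201, 137.96156157, 117.        ])]
```

Request:
jog_arm(targets="1 -1 -12 0 0.2 0.4 -1;0 0 -12 0 0 0 -1;0 0 0 0 0 0 -1;0 0 0 0 0 0 -1")

```text
time: 9.1
eef_pos: [0.5264, 0.1301, 0.1766]
tcp_rot: [0.699, 0.715, 0.001, 0.002]
contact_force: [-0.0, 0.8, -1.6]
opening: 0.293
```

```bash
python3 -c "
from h import *
st()"
```

```text
t9.10 pos [526.4 130.1 176.6] yaw 91.31 fix rot x,y deg [0.05 0.23] F [-0.   0.8 -1.6] M [-0.01 -0.   -0.02] op 0.293 q [ 0.06  0.04  1.96 -0.    1.14  0.03]
```

Request:
jog_arm(targets="-1 2 -6 0 0.2 0 -1;0 0.5 -6 0 0 0 -1;0 0 0 0 0 0 -1;0 0 0 0 0 0 -1")

```text
time: 9.43
eef_pos: [0.525, 0.1323, 0.1625]
tcp_rot: [0.699, 0.715, -0.001, -0.0]
contact_force: [-0.1, -0.1, -1.8]
opening: 0.288
```

```bash
python3 -c "
from h import *
st();
p=shot('wrist','w9')
im=p['pixels'][160:260,220:340]
cv2.imwrite('pics/w9c.png',np.clip(255*(cv2.resize(im,None,fx=6,fy=6,interpolation=cv2.INTER_CUBIC)/255.)**.5,0,255).astype(np.uint8))
"
```

```text
t9.43 pos [525.  132.3 162.5] yaw 91.27 fix rot x,y deg [ 0.06 -0.08] F [-0.1 -0.1 -1.8] M [-0.02 -0.02  0.04] op 0.288 q [ 0.06  0.06  1.96 -0.    1.12  0.04]
```

View pics/w9c.png

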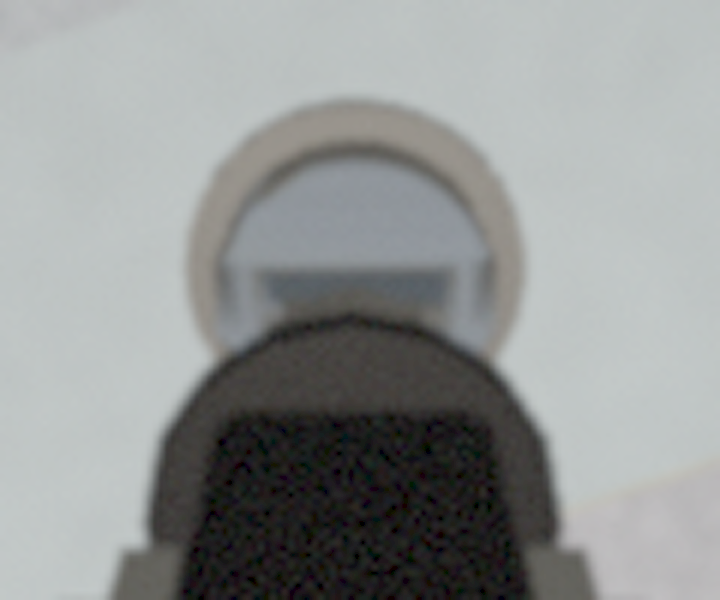

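Request:
jog_arm(targets="0 0 -5 0 0 0 -1;0 0 -5 0 0 0 -1;0 0 0 0 0 0 -1")

```text
time: 9.73
eef_pos: [0.5253, 0.1326, 0.1523]
tcp_rot: [0.699, 0.715, -0.0, 0.0]
contact_force: [-0.9, -1.0, -1.6]
opening: 0.295
```

```bash
python3 -c "
from h import *
st();
"
```

```text
t9.73 pos [525.3 132.6 152.3] yaw 91.29 fix rot x,y deg [ 0.05 -0.01] F [-0.9 -1.  -1.6] M [-0.01  0.07 -0.03] op 0.295 q [ 0.06  0.07  1.97 -0.    1.1   0.04]
```

Request:
jog_arm(targets="0 0 -3 0 0 0 -1;0 0 -2 0 0 0 -1;0 0 0 0 0 0 -1")

```text
time: 9.98
eef_pos: [0.5253, 0.1326, 0.1467]
tcp_rot: [0.699, 0.715, -0.0, 0.0]
contact_force: [-0.3, -0.3, -2.4]
opening: 0.293
```

```bash
python3 -c "
from h import *
st();
"
```

```text
t9.98 pos [525.3 132.6 146.7] yaw 91.30 fix rot x,y deg [ 0.05 -0.01] F [-0.3 -0.3 -2.4] M [-0.   -0.02 -0.04] op 0.293 q [ 0.06  0.08  1.98 -0.    1.08  0.04]
```

Request:
jog_arm(targets="0 0 0 0 0 0 -1;0 0 -0.5 0 0 -3 -1;-0.2 0 0 0 0 -4 -1;-0.2 0 0 0 0 -4 -1;-0.2 0 0 0 0 -4 -1;0 0 0 0 0 0 -1", force=120)

```text
time: 10.48
eef_pos: [0.5247, 0.1323, 0.1469]
tcp_rot: [0.789, 0.614, -0.001, 0.001]
contact_force: [-0.2, -0.2, -2.5]
opening: 0.286
```

```bash
python3 -c "
from h import *
st();
"
```

```text
t10.48 pos [524.7 132.3 146.9] yaw 75.74 fix rot x,y deg [ 0.13 -0.04] F [-0.2 -0.2 -2.5] M [ 0.06 -0.01  0.15] op 0.286 q [ 0.06  0.08  1.98 -0.    1.09  0.31]
```

Request:
jog_arm(targets="-0.2 0 -0.5 0 0 -5 -1;-0.2 0 0 0 0 -5 -1;-0.2 0 0 0 0 -5 -1;-0.2 0 0 0 0 -5 -1;-0.2 0.1 0 0 0 -5 -1;0 0 0 0 0 0 -1")

```text
time: 10.98
eef_pos: [0.5233, 0.1327, 0.1469]
tcp_rot: [0.905, 0.426, -0.001, 0.0]
contact_force: [-0.4, -0.1, -2.1]
opening: 0.29
```

```bash
python3 -c "
from h import *
st();
"
```

```text
t10.98 pos [523.3 132.7 146.9] yaw 50.43 fix rot x,y deg [ 0.09 -0.14] F [-0.4 -0.1 -2.1] M [ 0.03 -0.03  0.07] op 0.290 q [ 0.06  0.08  1.98 -0.    1.09  0.75]
```

Request:
jog_arm(targets="-0.2 0.1 -0.5 0 0 -5 -1;-0.2 0.2 0 0 0 -5 -1;-0.2 0.2 0 0 0 -5 -1;-0.2 0.2 0 0 0 -5 -1;-0.2 0.2 0 0 0 -5 -1;0 0 0 0 0 0 -1")

```text
time: 11.48
eef_pos: [0.5222, 0.1337, 0.1469]
tcp_rot: [0.975, 0.223, -0.002, 0.0]
contact_force: [0.7, 0.7, -2.7]
opening: 0.29
```

```bash
python3 -c "
from h import *
st();
"
```

```text
t11.48 pos [522.2 133.7 146.9] yaw 25.73 fix rot x,y deg [ 0.05 -0.19] F [ 0.7  0.7 -2.7] M [-0.01 -0.05  0.11] op 0.290 q [ 0.06  0.08  1.98 -0.    1.09  1.18]
```

Request:
jog_arm(targets="0 0 0 0 0 -3 -1;0 0 0 0 0 -3 -1;0 0 0 0 0 0 -1")

```text
time: 11.73
eef_pos: [0.5221, 0.1339, 0.1469]
tcp_rot: [0.984, 0.177, -0.002, -0.0]
contact_force: [-0.4, -0.0, -2.1]
opening: 0.291
```

```bash
python3 -c "
from h import *
st();
"
```

```text
t11.73 pos [522.1 133.9 146.9] yaw 20.36 fix rot x,y deg [ 0.01 -0.22] F [-0.4 -0.  -2.1] M [-0.02  0.    0.12] op 0.291 q [0.06 0.08 1.98 0.   1.09 1.28]
```

Request:
jog_arm(targets="0 0 0 0 0 -2 -1;0 0 0 0 0 -2 -1;0 0 0 0 0 -2 -1;0 0 0 0 0 0 -1")

```text
time: 12.07
eef_pos: [0.522, 0.1342, 0.1468]
tcp_rot: [0.991, 0.133, -0.002, -0.001]
contact_force: [0.7, -0.5, -2.8]
opening: 0.287
```

```bash
python3 -c "
from h import *
st();
"
```

```text
t12.07 pos [522.  134.2 146.8] yaw 15.29 fix rot x,y deg [-0.05 -0.24] F [ 0.7 -0.5 -2.8] M [0.03 0.05 0.13] op 0.287 q [0.06 0.08 1.98 0.   1.09 1.37]
```

Request:
jog_arm(targets="0 0 0 0 0 -2 -1;0 0 0 0 0 -2 -1;0 0 0 0 0 0 -1")

```text
time: 12.32
eef_pos: [0.5219, 0.1343, 0.1469]
tcp_rot: [0.995, 0.104, -0.002, -0.001]
contact_force: [-0.3, 0.2, -2.0]
opening: 0.289
```

```bash
python3 -c "
from h import *
st();p=shot('wrist','w10')
im=p['pixels'][160:260,220:340]
cv2.imwrite('pics/w10c.png',np.clip(255*(cv2.resize(im,None,fx=6,fy=6,interpolation=cv2.INTER_CUBIC)/255.)**.5,0,255).astype(np.uint8))
"
```

```text
t12.32 pos [521.9 134.3 146.9] yaw 11.90 fix rot x,y deg [-0.08 -0.24] F [-0.3  0.2 -2. ] M [0.02 0.02 0.11] op 0.289 q [0.06 0.08 1.98 0.   1.09 1.42]
```

View pics/w10c.png

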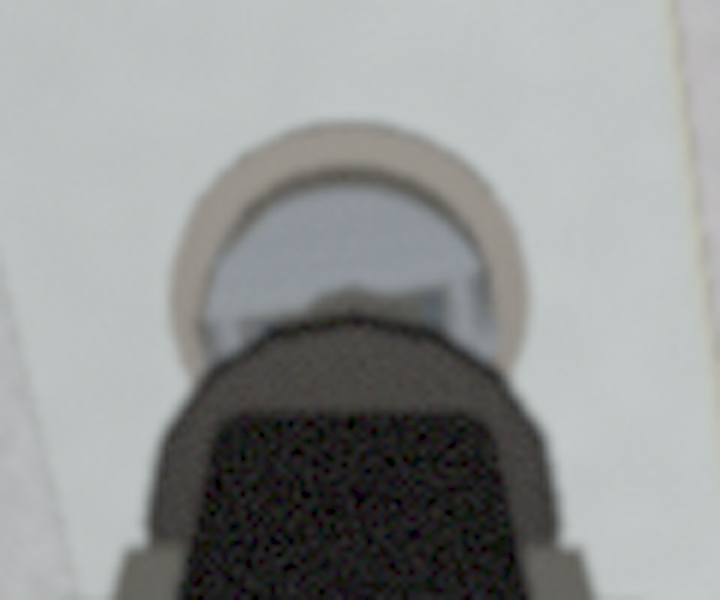

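Request:
jog_arm(targets="0 0 0 0 0 -2 -1;0 0 0 0 0 -2 -1;0 0 0 0 0 0 -1")

```text
time: 12.62
eef_pos: [0.5218, 0.1345, 0.1468]
tcp_rot: [0.997, 0.074, -0.002, -0.001]
contact_force: [0.1, 0.5, -2.3]
opening: 0.288
```

```bash
python3 -c "
from h import *
st()
"
```

```text
t12.62 pos [521.8 134.5 146.8] yaw 8.46 fix rot x,y deg [-0.1  -0.25] F [ 0.1  0.5 -2.3] M [0.04 0.05 0.21] op 0.288 q [0.06 0.08 1.98 0.   1.09 1.49]
```

Request:
jog_arm(targets="0 0 0 0 0 -2 -1;0 0 0 0 0 -1 -1;0 0 0 0 0 0 -1")

```text
time: 12.87
eef_pos: [0.5218, 0.1346, 0.1468]
tcp_rot: [0.999, 0.053, -0.002, -0.001]
contact_force: [-0.1, 0.3, -2.5]
opening: 0.287
```

```bash
python3 -c "
from h import *
st()
"
```

```text
t12.87 pos [521.8 134.6 146.8] yaw 6.05 fix rot x,y deg [-0.08 -0.24] F [-0.1  0.3 -2.5] M [0.11 0.06 0.47] op 0.287 q [0.06 0.08 1.98 0.   1.09 1.53]
```

Request:
jog_arm(targets="0 0 0 0 0 3 -1;0 0 0 0 0 3 -1;0 0 0 0 0 0 -1")

```text
time: 13.12
eef_pos: [0.5219, 0.1342, 0.1469]
tcp_rot: [0.994, 0.109, -0.002, -0.0]
contact_force: [0.3, 0.2, -2.7]
opening: 0.287
```

```bash
python3 -c "
from h import *
st()
"
```

```text
t13.12 pos [521.9 134.2 146.9] yaw 12.51 fix rot x,y deg [-0.01 -0.23] F [ 0.3  0.2 -2.7] M [0.12 0.01 0.04] op 0.287 q [0.06 0.08 1.98 0.   1.09 1.42]
```

Request:
jog_arm(targets="0 0 6 0 0.2 0 -1;0 0 8 0 0 0 -1;0 0 12 0 0 0 -1;0 0 25 0 0 0 -1;0 0 30 0 0 0 -1;0 0 0 0 0 0 -1;0 0 0 0 0 0 -1")

```text
time: 13.7
eef_pos: [0.5217, 0.1338, 0.2361]
tcp_rot: [0.994, 0.106, -0.003, -0.001]
contact_force: [0.0, -0.3, -2.7]
opening: 0.285
```

```bash
python3 -c "
from h import *
st();p=shot('wrist','w11');shot('top','t2')
"
```

```text
t13.70 pos [521.7 133.8 236.1] yaw 12.18 fix rot x,y deg [-0.03 -0.37] F [ 0.  -0.3 -2.7] M [-0.04  0.03  0.01] op 0.285 q [ 0.06 -0.02  1.9   0.    1.26  1.42]
```

View pics/w11.png

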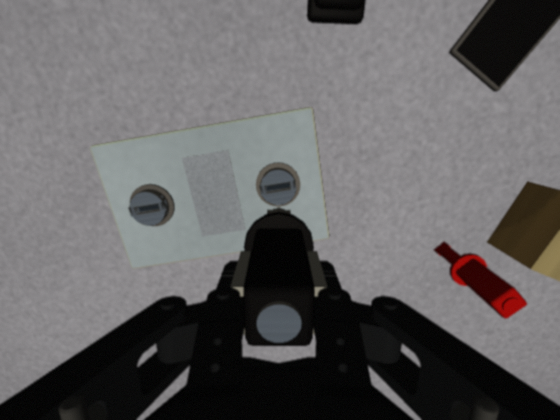

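```bash
python3 - <<'E'
from h import *
p=read_camera('wrist')
slot(p,(280,187),'sl_a');slot(p,(149,207),'sl_b')
a,b=onz(p,(93,146),.056),onz(p,(312,108),.056);print(np.degrees(np.arctan2(*(b-a)[1::-1])))
im=p['pixels'][150:250,120:320]
cv2.imwrite('pics/w11c.png',np.clip(255*(cv2.resize(im,None,fx=4,fy=4,interpolation=cv2.INTER_CUBIC)/255.)**.5,0,255).astype(np.uint8))
E
```

```text
slot px [277.79 187.15] area [ 17  28  25   9 150] world@zt [525.  134.9] ang -69.97 len,wid [24.9  6.6]
slot px [148.73 208.21] area [ 21  29  21   9 121] world@zt [474.3 262.4] ang -69.41 len,wid [21.2  6.6]
-68.37965485044806
```

View pics/w11c.png

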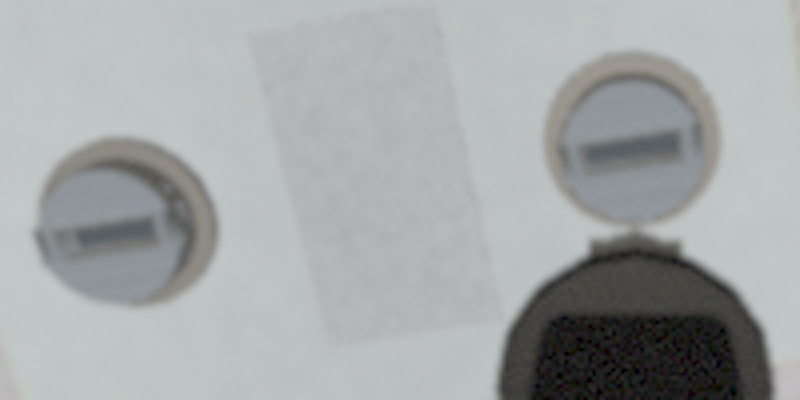

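Request:
jog_arm(targets="2 -30 3 0 -0.3 5 -1;1 -36 0 0 0 5 -1;1 -36 0 0 0 5 -1;1 -36 0 0 0 5 -1;1 -36 0 0 0 5 -1;1 -36 0 0 0 5 -1;0 -36 0 0 0 0 -1;0 -36 0 0 0 0 -1;0 -30 0 0 0 0 -1;0 0 0 0 0 0 -1")

```text
time: 14.68
eef_pos: [0.5176, -0.1875, 0.2209]
tcp_rot: [0.927, 0.376, -0.014, -0.007]
contact_force: [-0.4, 0.7, -1.4]
opening: 0.285
```

```bash
python3 -c "
from h import *
st()
"
```

```text
t14.68 pos [ 517.6 -187.5  220.9] yaw 44.14 fix rot x,y deg [-0.19 -1.78] F [-0.4  0.7 -1.4] M [-0.02  0.01 -0.08] op 0.285 q [-0.53  0.04  1.88 -0.01  1.25  0.28]
```

Request:
jog_arm(targets="11 -18 0 -0.2 -1.8 -1.9 -1;0 0 0 0 0 0 -1;0 0 0 0 0 0 -1")

```text
time: 14.93
eef_pos: [0.526, -0.2066, 0.2153]
tcp_rot: [0.934, 0.357, -0.002, -0.004]
contact_force: [0.4, -0.8, -2.4]
opening: 0.285
```

```bash
python3 -c "
from h import *
st()
"
```

```text
t14.93 pos [ 526.  -206.6  215.3] yaw 41.85 fix rot x,y deg [-0.38 -0.43] F [ 0.4 -0.8 -2.4] M [ 0.05 -0.   -0.05] op 0.285 q [-0.55  0.06  1.86  0.    1.23  0.29]
```

Request:
jog_arm(targets="2.5 0.5 -10 -0.3 -0.3 0.3 -1;0 0 -13 0 0 0 -1;0 0 -10 0 0 0 -1;0 0 0 0 0 0 -1;0 0 0 0 0 0 -1")

```text
time: 15.35
eef_pos: [0.5265, -0.2011, 0.1746]
tcp_rot: [0.932, 0.362, -0.003, -0.005]
contact_force: [0.3, -0.9, -1.8]
opening: 0.291
```

```bash
python3 -c "
from h import *
st()
"
```

```text
t15.35 pos [ 526.5 -201.1  174.6] yaw 42.43 fix rot x,y deg [-0.35 -0.53] F [ 0.3 -0.9 -1.8] M [-0.02 -0.03  0.01] op 0.291 q [-0.55  0.1   1.9   0.    1.15  0.29]
```

Request:
jog_arm(targets="2.5 -4.5 0 -0.35 -0.5 0 -1;0 0 0 0 0 0 -1;0 0 0 0 0 0 -1")

```text
time: 15.6
eef_pos: [0.5291, -0.2047, 0.1739]
tcp_rot: [0.932, 0.363, -0.0, -0.0]
contact_force: [0.2, 0.4, -2.1]
opening: 0.292
```

```bash
python3 -c "
from h import *
st();p=shot('wrist','w12');p=shot('side','s3');im=p['pixels'][120:240,310:430]
cv2.imwrite('pics/s3c.png',np.clip(255*(cv2.resize(im,(600,600),interpolation=cv2.INTER_CUBIC)/255.)**.5,0,255).astype(np.uint8))
"
```

```text
t15.60 pos [ 529.1 -204.7  173.9] yaw 42.53 fix rot x,y deg [-0.01 -0.06] F [ 0.2  0.4 -2.1] M [-0.02  0.02 -0.02] op 0.292 q [-0.55  0.11  1.9  -0.    1.14  0.28]
```

View pics/s3c.png

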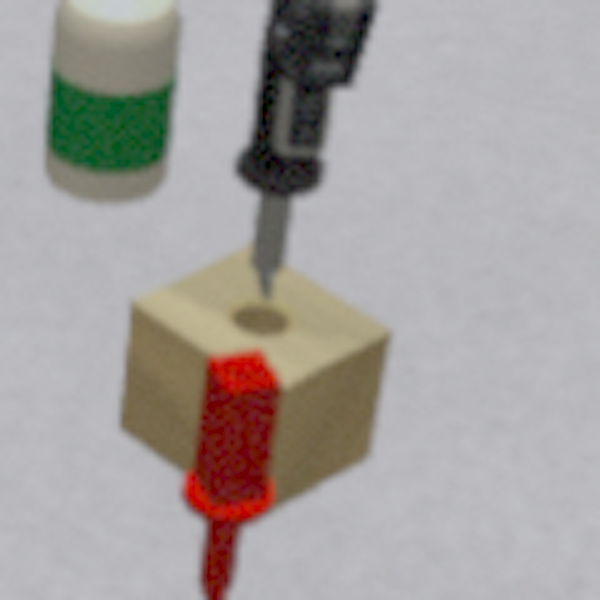

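View pics/w12.png

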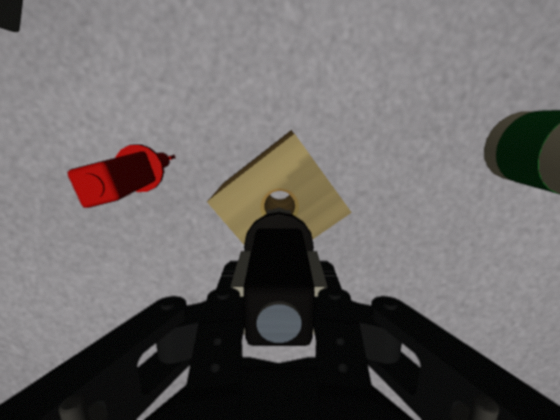

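Request:
jog_arm(targets="0 -1 -7 0 0 0 -1;0 -0.5 -7 0 0 0 -1;0 0 0 0 0 0 -1;0 0 0 0 0 0 -1")

```text
time: 16.03
eef_pos: [0.5298, -0.2072, 0.1603]
tcp_rot: [0.932, 0.362, 0.001, 0.001]
contact_force: [-0.2, 0.0, -2.1]
opening: 0.286
```

```bash
python3 -c "
from h import *
st()
"
```

```text
t16.03 pos [ 529.8 -207.2  160.3] yaw 42.50 fix rot x,y deg [0.1  0.12] F [-0.2  0.  -2.1] M [-0.04  0.01  0.04] op 0.286 q [-0.55  0.12  1.9  -0.    1.11  0.28]
```

Request:
jog_arm(targets="-0.7 1 -7 0.1 0.1 0 -1;0 0.5 -8 0 0.1 0 -1;0 0.5 -8 0 0.1 0 -1;0 0 0 0 0 0 -1")

```text
time: 16.37
eef_pos: [0.5288, -0.2051, 0.1348]
tcp_rot: [0.932, 0.362, -0.002, -0.001]
contact_force: [-0.2, -0.6, -2.5]
opening: 0.29
```

```bash
python3 -c "
from h import *
st()
"
```

```text
t16.37 pos [ 528.8 -205.1  134.8] yaw 42.48 fix rot x,y deg [-0.01 -0.22] F [-0.2 -0.6 -2.5] M [0.07 0.   0.02] op 0.290 q [-0.55  0.15  1.92 -0.    1.07  0.28]
```

In the hole with no contact force. Going on down.

Request:
jog_arm(targets="0.3 -0.5 -8 0 -0.2 0 -1;0 0 -8 0 0 0 -1;0 0 -8 0 0 0 -1;0 0 -6 0 0 0 -1;0 0 0 0 0 0 -1")

```text
time: 16.78
eef_pos: [0.5286, -0.2051, 0.1004]
tcp_rot: [0.932, 0.362, -0.001, -0.001]
contact_force: [-0.5, 0.9, -2.7]
opening: 0.29
```

```bash
python3 -c "
from h import *
st()
"
```

```text
t16.78 pos [ 528.6 -205.1  100.4] yaw 42.50 fix rot x,y deg [-0.07 -0.1 ] F [-0.5  0.9 -2.7] M [ 0.04  0.04 -0.08] op 0.290 q [-0.55  0.2   1.94  0.    1.01  0.28]
```

Request:
jog_arm(targets="0.3 -0.6 -2 0 0 0 -1;0 0 -1.5 0 0 0 -1;0 0 0 0 0 0 -1;0 0 0 0 0 0 -1")

```text
time: 17.12
eef_pos: [0.5293, -0.2061, 0.0973]
tcp_rot: [0.932, 0.362, -0.001, -0.001]
contact_force: [0.5, -0.0, -0.9]
opening: 0.286
```

```bash
python3 -c "
from h import *
st()
"
```

```text
t17.12 pos [ 529.3 -206.1   97.3] yaw 42.50 fix rot x,y deg [-0.06 -0.09] F [ 0.5 -0.  -0.9] M [-0.02  0.05 -0.02] op 0.286 q [-0.55  0.2   1.94  0.    1.    0.28]
```

Request:
jog_arm(targets="0 0 0 0 0 0 -0.4;0 0 0 0 0 0 -0.2;0 0 0 0 0 0 0.3;0 0 0 0 0 0 0.7;0 0 0 0 0 0 1;0 0 0 0 0 0 1;0 0 0 0 0 0 1")

```text
time: 17.7
eef_pos: [0.5316, -0.2075, 0.1004]
tcp_rot: [0.932, 0.362, 0.002, 0.002]
contact_force: [0.3, -0.8, -0.0]
opening: 1.003
```

```bash
python3 -c "
from h import *
st();shot('wrist','w13')
"
```

```text
t17.70 pos [ 531.6 -207.5  100.4] yaw 42.49 fix rot x,y deg [0.15 0.27] F [ 0.3 -0.8 -0. ] M [-0.01 -0.01  0.01] op 1.003 q [-0.55  0.2   1.94  0.    1.    0.28]
```

View pics/w13.png

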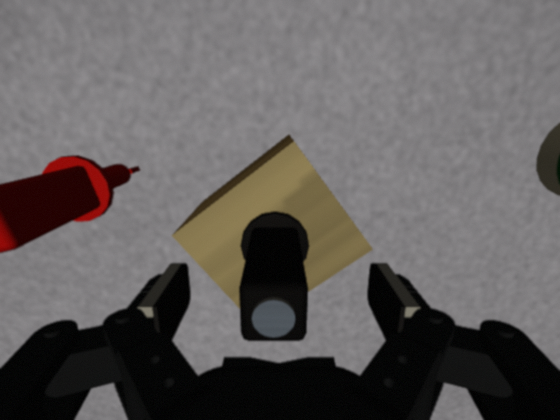

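Released, collar on the block. Retreating straight up.

Request:
jog_arm(targets="0 0 15 0 0 0 1;0 0 20 0 0 0 1;0 0 25 0 0 0 1;0 0 30 0 0 0 1;0 0 30 0 0 0 1;-25 0 15 0 0 0 1;-25 0 0 0 0 0 1;0 0 0 0 0 0 1;0 0 0 0 0 0 1")

```text
time: 18.5
eef_pos: [0.4781, -0.2061, 0.2404]
tcp_rot: [0.932, 0.363, 0.001, 0.001]
contact_force: [-0.4, -1.0, 0.1]
opening: 1.001
```

```bash
python3 -c "
from h import *
st();p=shot('side','s4');w=shot('wrist','w14');im=p['pixels'][120:240,310:430]
cv2.imwrite('pics/s4c.png',np.clip(255*(cv2.resize(im,(600,600),interpolation=cv2.INTER_CUBIC)/255.)**.5,0,255).astype(np.uint8))
"
```

```text
t18.50 pos [ 478.1 -206.1  240.4] yaw 42.54 fix rot x,y deg [0.11 0.13] F [-0.4 -1.   0.1] M [ 0.01 -0.06  0.01] op 1.001 q [-0.6  -0.07  1.94 -0.    1.26  0.23]
```

View pics/s4.png

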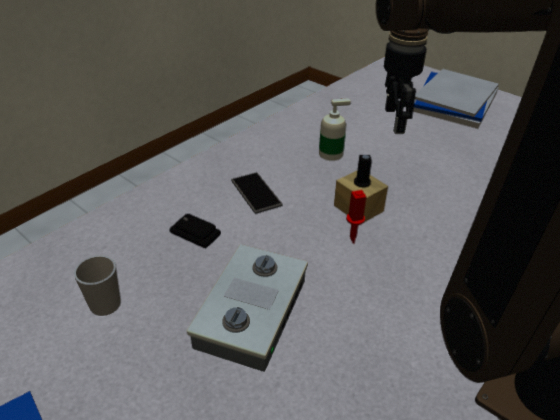

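View pics/s4c.png

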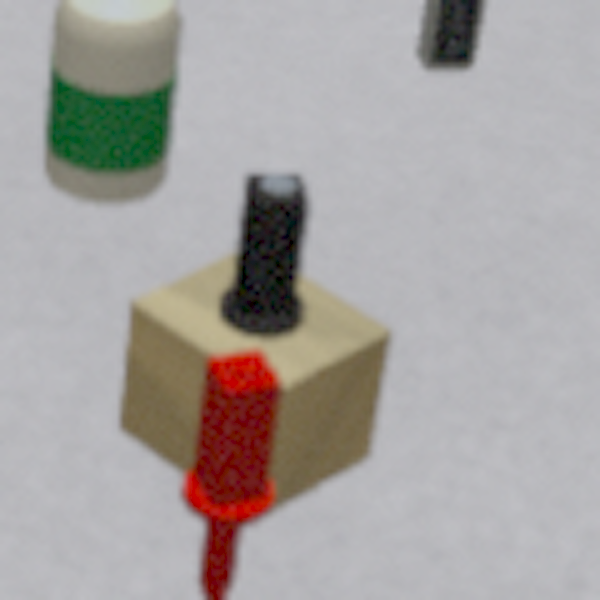

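View pics/w14.png

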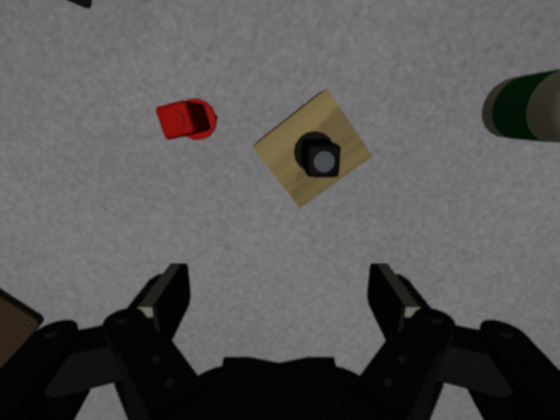

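The driver stands upright with its collar flat on the stand at side (365,170). Both slots lie along the box, the bystanders are where they were, and the arm is clear.

```bash
python3 -c "
from plant import *
print(sign_off())"
```

```text
the job is handed in; nothing more can be done
None
```

The undone screw is turned clockwise to its hard stop, and the driver is back upright in the stand. I handed the job in at about 18.5 s of the 58 s allowed, and sign-off gave no verdict.

- **Turning the screw:** I took the black driver from the stand and lowered its blade into the slot, to roughly the floor going by the arm's height. I turned it until the wrist torque rose from about 0.12 to 0.47 N m. I then backed off a few degrees so the blade was free of the slot's sides, and lifted it straight out.
- **Check of the screws:** After lifting out, the wrist camera measured the turned slot at -70.0° and the other at -69.4°. The box's long edge measured -70.1° in the top view and -68.4° in the wrist view, so the two views disagree by under 2°.
- **Check of the driver:** The last side and wrist pictures show it upright with its collar flat on the block and the gripper open and clear of it. I did not measure its tilt or its offset from the hole numerically at the end.
- **Bystanders:** They and the red driver look unmoved where the pictures show them. I checked this by eye only.

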